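# Point out the ink and the block, then store the job

## Task

Log the next print job for the recorder: point at the red-capped ink jar, holding the fingertips still just above the middle of its cap (one to three centimetres) for two seconds, then point at the copper-faced block in the same way for two seconds, and then push the red-knobbed lever on the log box with the fingertips all the way over to its far stop. Touch no jar or block at all, do not bring the fingertips down close over the other jars and blocks, and leave everything else where it stands; nothing is to be gripped or lifted.

Things in the scene. Friction and masses are not known exactly. Their poses are not given: they have to be found in the camera images.
- red_cap (a point): THE JAR TO POINT AT. Centre of the top of the red cap of an upright black ink jar with a white label: jar 48 mm in diameter, 80 mm high, cap 43 mm across. Point is on the cap's top surface, z up.
- yellow_cap (a point): Not to be pointed at: centre of the top of the yellow cap of another ink jar of the same shape and size (48 mm in diameter, 80 mm high).
- green_cap (a point): Not to be pointed at: centre of the top of the green cap of another ink jar of the same shape and size (48 mm in diameter, 80 mm high).
- white_cap (a point): Not to be pointed at: centre of the top of the white cap of another ink jar of the same shape and size (48 mm in diameter, 80 mm high).
- copper_face (a point): THE BLOCK TO POINT AT. Centre of the top face of the copper-faced printing block: a square wooden block 52 x 52 mm, 24 mm high with its 50 x 50 mm reddish copper plate on top, lying flat. Point is on the plate's surface, z up.
- aluminium_face (a point): Not to be pointed at: centre of the top face of the block with a silver-grey aluminium plate, otherwise the same size (52 x 52 x 24 mm).
- rubber_face (a point): Not to be pointed at: centre of the top face of the block with a black rubber plate, otherwise the same size (52 x 52 x 24 mm).
- red_jar: The loose ink jar with the red cap; origin at the centre of its underside, which stands 4 mm above the table on the tray's floor. Must not be touched.
- yellow_jar: The loose ink jar with the yellow cap; origin at the centre of its underside, which stands 4 mm above the table on the tray's floor. Must not be touched.
- green_jar: The loose ink jar with the green cap; origin at the centre of its underside, which stands 4 mm above the table on the tray's floor. Must not be touched.
- white_jar: The loose ink jar with the white cap; origin at the centre of its underside, which stands 4 mm above the table on the tray's floor. Must not be touched.
- copper_block: The loose copper-faced block; origin at the centre of its underside, 12 mm above the table on the board. Must not be touched.
- aluminium_block: The loose aluminium-faced block; origin at the centre of its underside, 12 mm above the table on the board. Must not be touched.
- rubber_block: The loose rubber-faced block; origin at the centre of its underside, 12 mm above the table on the board. Must not be touched.
- ink_tray: Fixed blue tray 180 x 180 mm, rim 22 mm high, holding the four jars in a 2 x 2 grid with centres about 84 mm apart. Origin: centre of its underside, on the table. It may stand on the left or on the right.
- proof_board: Fixed plywood board 180 x 180 x 12 mm with low steel edge bars (top 22 mm above the table) along two sides, with the three blocks on it, their centres at least 70 mm apart. Origin: centre of its underside, on the table. On the other side from the ink tray.
- log_box: Fixed white log box between tray and board: 120 (x) x 100 (y) x 40 mm high, dark screen on its front (-x, roughly towards the robot). Origin: centre of its underside, on the table. On its top sits a grey lever block 70 x 50 x 25 mm (top 65 mm above the table). Its +x axis is the way the lever is pushed.
- store_lever (a joint): Angle of the red-knobbed lever on the log box, about a level axis along the box's y, 62 mm above the table over the box's origin. 0 = leaning 0.5 rad from upright to the box's -x side (starts between 0 and 0.12); 1.0 = against its end stop, leaning 0.5 rad to the +x side. A 10 mm steel rod; stays where it is left; about 1 N at the knob moves it.
- store_lever_tip (a point): Centre of the lever's red ball knob (26 mm in diameter), 80 mm from the pivot along the rod, about 132 mm above the table at either end of its swing.
- mixing_cup: Bystander: loose white plastic cup, 76 mm at the rim, 85 mm high, a wooden stick rising to 128 mm; origin at the centre of its underside.
- paste_tub: Bystander: loose white tub with a blue cap, 72 mm in diameter, 70 mm high; origin at the centre of its underside.
- squeegee: Bystander: loose squeegee lying in front of the robot: wooden bar 160 mm along its y, 26 mm wide, 22 mm high, with a black rubber blade on its +x side; origin under the bar's middle.
Mind the look-alikes: they are no part of the job. Leave any blue, green or yellow look-alike of the log_box alone.

How it is judged:
On the way, in this order (a step that is already met when the one before it is completed fails the run):
1. point at the red cap: the grasp point stays within 25 mm of straight above the cap's middle and 12 to 80 mm above it, for 1.5 s (horizontal distance between the grasp point and red_cap below 0.025 m and z of the grasp point in the frame of red_cap between 0.012 and 0.08 m), for 1.5 s.
2. then point at the copper face in the same way for 1.5 s (horizontal distance between the grasp point and copper_face below 0.025 m and z of the grasp point in the frame of copper_face between 0.012 and 0.08 m), for 1.5 s.
3. then push the lever over: joint above 0.85 (value of joint store_lever above 0.85 rad), for 0.2 s.
At the end, for the whole second after the job is handed in: The lever stands at its far stop (joint above 0.85 of 1.0); every jar and block is within 10 mm and the cup, tub and squeegee within 20 mm of where they started, all upright (tilt under 0.1 rad) (value of joint store_lever above 0.85 rad and distance of each of red_jar, yellow_jar, green_jar, white_jar, copper_block, aluminium_block, rubber_block from where it was at the start of the episode below 0.01 m and distance of each of mixing_cup, paste_tub, squeegee from where it was at the start of the episode below 0.02 m and angle between each of red_jar, yellow_jar, green_jar, white_jar, copper_block, aluminium_block, rubber_block, mixing_cup, paste_tub, squeegee's own z axis and vertical below 0.1 rad); the robot touches nothing.
It fails at once if a jar or block is touched (over 0.3 N) (contact force between any of red_jar, yellow_jar, green_jar, white_jar, copper_block, aluminium_block, rubber_block and the fingers above 0.3 N or contact force between any of red_jar, yellow_jar, green_jar, white_jar, copper_block, aluminium_block, rubber_block and the arm above 0.3 N).
It fails at once if the fingertips come down close over another jar or block (grasp point within 18 mm of straight above its middle and under 45 mm above it) ((horizontal distance between the grasp point and yellow_cap below 0.018 m and z of the grasp point in the frame of yellow_cap below 0.045 m) or (horizontal distance between the grasp point and green_cap below 0.018 m and z of the grasp point in the frame of green_cap below 0.045 m) or (horizontal distance between the grasp point and white_cap below 0.018 m and z of the grasp point in the frame of white_cap below 0.045 m) or (horizontal distance between the grasp point and aluminium_face below 0.018 m and z of the grasp point in the frame of aluminium_face below 0.045 m) or (horizontal distance between the grasp point and rubber_face below 0.018 m and z of the grasp point in the frame of rubber_face below 0.045 m)).
It fails at once if a jar or block shifts over 10 mm, or the cup, tub or squeegee over 20 mm (not (distance of each of red_jar, yellow_jar, green_jar, white_jar, copper_block, aluminium_block, rubber_block from where it was at the start of the episode below 0.01 m and distance of each of mixing_cup, paste_tub, squeegee from where it was at the start of the episode below 0.02 m)).
It also fails if it takes over 58 s, if anything falls off the work surface, if the arm or the gripper's body presses on something with over 40 N, if the wrist force passes 120 N, or if a joint passes its speed limit or range.

## Robot

A 7-joint arm with a two-finger parallel gripper is mounted at the origin on the work surface. World frame = base frame: x ahead of the robot, y to its left, z up, the work surface at z = 0. Lengths are in m, angles in rad, forces in N, time in s.
With the tool pointing down it reaches from about 0.4 to 0.85 m from the base axis. Payload 10.4 kg.
Tool frame: the origin (TCP) lies midway between the tips of the shut fingers; the grasp point (between the pads) lies 19 mm behind it; z points along the fingers, y is the line along which they close (so a half turn about z gives the same grasp; the last joint's range is limited). The gripper opens to 87 mm and grips with 3 to 60 N. Pads are 19 mm wide; open, the fingers measure 117 mm over their backs; the gripper's body (75 mm by 190 mm) begins 51 mm behind the grasp point.
Start: joints at [1.316, 0.332, -0.065, 1.46, 0.022, 1.35, -0.088], TCP at [0.144, -0.608, 0.223] pointing down, gripper open.
Joint ranges: [-2.6, 2.6], [-0.5, 2.12], [-1.47, 1.34], [0.16, 2.42], [-1.27, 4.41], [0.06, 2.06], [-2.6, 2.6]. Speed limits (rad/s): [2.22, 2.22, 2.79, 2.79, 3.14, 3.14, 3.14].

## Interface

Orientations are given as a unit quaternion [x, y, z, w].
In Python, from bench import r gives the robot as it stands.
- The arm moves only by the tool move_arm, never from a script. Its argument "targets" is a list of rows, each a list of 3 entries, a list of its own where there are three numbers: the shift along the tool's x, y, z in cm, then the turn, a rotation vector about the tool's x, y, z in rad, then the opening in per cent of the stroke, from 0 (shut) to 100 (fully open). In form: [[[x, y, z], [wx, wy, wz], gripper], ...]. A call has 1 to 20 rows; each row shifts and turns the commanded pose from where the row before left it, along the tool's axes as they then stand; what a row does not reach is not made up. A row lasts 1/8 s, in which the tool goes at most 62.5 mm and 10.7 degrees, less where a joint would pass 70% of its speed; a pose out of reach is approached as far as the arm can. A call with a gripper value outside its range is refused whole. The fingers move at their own pace and stop on an object; "grip_force" is the grip in N (left out, the last holds). Time passes only in rows, so rows that do not move let the fingers close. It gives the time, the measured TCP pose, the force, the opening and the grip force at its end, in the units of the state.
- r.read_state(): the state, without advancing time (a new reading comes with each control period).
- r.camera(name): name is "side" or "top"; returns a dict with "image" (400x640x3 uint8, blue, green, red), "vertical_fov" (degrees; the focal length in pixels is half the picture's height over the tangent of half this angle, whatever the lens; pixels are square), "cx", "cy" (the principal point, pixels), "k1" (the pictures are not rectified: a ray, as slopes to the right and down, at radius r is drawn at 1 + k1 r^2 times it, then the intrinsics apply), "cam_to_world" (4x4, takes a point from camera to world coordinates). Camera axes: x right, y down, z forward; pixel columns grow to the right and rows downward; lengths in m; the calibration is good to about 2 mm. A picture is of the moment at which its call begins. There is no depth.
- r.close_job(): hands the job in; it is judged then, once.
The state is a dict: "time": time; "joint_positions": joint angles; "joint_vel": joint speeds; "joint_torque": joint torques, N m; "ee_pos": TCP position; "eef_rot": TCP orientation; "ft_force": force on the tool from outside, world axes, zero at the start; "torque": the same for the moment, N m; "width": finger opening in m; "grip_force": force on a finger pad.
Only numpy, scipy, OpenCV 4.12 (cv2) and the standard library are available. Lean on these libraries where they do the work, as an engineer would, in place of code of your own. Each camera call takes 0.05 s, during which the arm holds its last target. There are 200 camera calls.

## Working session

There is one attempt and no reset: what is moved stays moved. The work goes in short steps, Python scripts to look and compute and a tool call to move; the robot and the scene stay as the last step left them, time stands still between calls to the robot, and variables do not carry over. Pictures are saved under pics/ and viewed, at most 10 in all, crops included, and the job is handed in when it is done.

Besides the shell and the picture viewer there is one more tool, called after "Call:" as a command line: name --argument value ..., lists and objects as JSON in quotes. move_arm: Moves the arm, as the interface text tells. Its arguments: {"type":"object","properties":{"targets":{"type":"array"},"grip_force":{"type":"number"}},"required":["targets"]}

```bash
mkdir -p pics; cat > h.py <<'E'
import numpy as np, cv2
from bench import r
def cam(n):
    c=r.camera(n); im=c["image"]; f=im.shape[0]/2/np.tan(np.radians(c["vertical_fov"])/2)
    c["K"]=np.array([[f,0,c["cx"]],[0,f,c["cy"]],[0,0,1]]); c["T"]=np.array(c["cam_to_world"]); return c
def ray(c,uv):
    p=cv2.undistortPoints(np.array([[uv]],float),c["K"],np.array([c["k1"],0,0,0.]))
    # cv2 model: distorted = x(1+k1 r^2)
    d=c["T"][:3,:3]@np.array([p[0,0,0],p[0,0,1],1]); return c["T"][:3,3],d/np.linalg.norm(d)
def plane(c,uv,z):
    o,d=ray(c,uv); return o+d*(z-o[2])/d[2]
def tri(c1,u1,c2,u2):
    A=np.zeros((3,3));b=np.zeros(3);L=[ray(c1,u1),ray(c2,u2)]
    for o,d in L: P=np.eye(3)-np.outer(d,d);A+=P;b+=P@o
    x=np.linalg.solve(A,b); return x,[float(np.linalg.norm((np.eye(3)-np.outer(d,d))@(x-o))) for o,d in L]
def proj(c,X):
    R=c["T"][:3,:3];t=c["T"][:3,3]
    return cv2.projectPoints(np.array([X],float),cv2.Rodrigues(R.T)[0],-R.T@t,c["K"],np.array([c["k1"],0,0,0.]))[0].ravel()
E
python3 - <<'E'
from h import *
for n in("top","side"):
    c=cam(n); cv2.imwrite(f"pics/{n}0.png",c["image"]); print(n,c["T"].round(3).tolist(),c["k1"],c["K"][0,0])
s=r.read_state(); print(s["ee_pos"],s["eef_rot"],s["width"],s["ft_force"])
E
```

```text
top [[0.005, -0.989, 0.15, 0.371], [-1.0, -0.008, -0.02, 0.06], [0.021, -0.15, -0.988, 1.242], [0.0, 0.0, 0.0, 1.0]] -0.09744935037803207 441.9384090663653
side [[-0.872, -0.352, 0.341, 0.094], [-0.49, 0.639, -0.594, 0.842], [-0.009, -0.684, -0.729, 1.089], [0.0, 0.0, 0.0, 1.0]] -0.089826339412935 490.86640289779984
[ 0.14349372 -0.60797335  0.22187474] [ 9.93290278e-01  1.15646259e-01 -1.20259420e-04 -5.93592682e-04] 0.08694707954198726 [-0.13481318  0.49958648  0.28075387]
```

View pics/top0.png

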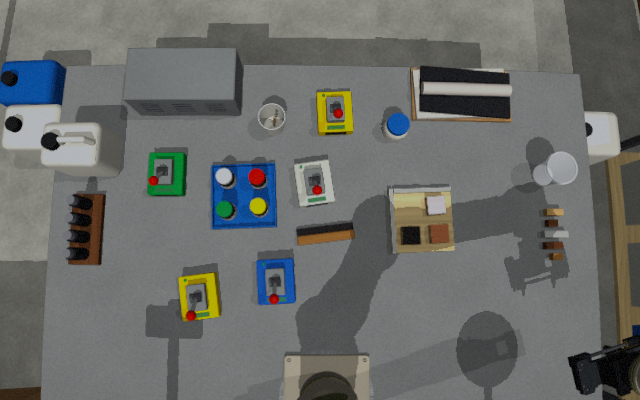

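View pics/side0.png

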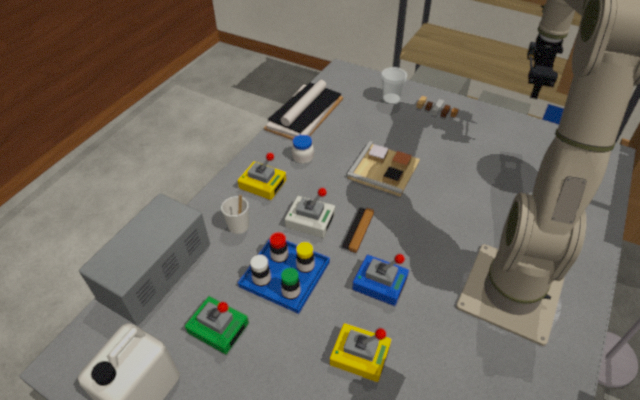

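The top view shows these candidates:
- **Red:** jar cap (256,177) in the blue tray, and lever knobs on the white box (317,190), yellow (338,113), green (153,181), yellow (191,315) and blue (274,298). I choose the cap in the tray and the white box's knob.
- **Block plates:** copper (438,233), black (411,235), silver (435,205). I choose the copper one.

The side view shows the same things: cap (278,240), copper (401,158), knob (322,192).

```bash
cat > m.py <<'E'
from h import *
def blob(im,uv,lo,hi,rad=16):
    hsv=cv2.cvtColor(im,cv2.COLOR_BGR2HSV); hsv[...,0]=(hsv[...,0].astype(int)+30)%180
    m=cv2.inRange(hsv,np.array(lo),np.array(hi)); n,l,s,ce=cv2.connectedComponentsWithStats(m)
    ok=[i for i in range(1,n) if np.hypot(*(ce[i]-uv))<rad and s[i,4]>8]
    i=max(ok,key=lambda i:s[i,4]); return ce[i],s[i].tolist()
R=((20,150,70),(37,255,255)); C=((28,90,60),(46,190,255)); Y=((50,120,80),(64,255,255)); G=((80,100,40),(115,255,255))
E
python3 - <<'E'
from m import *
t=cam("top");s=cam("side")
for n,a,b,lh,z in [("red",(256,177),(278,240),R,.084),("yellow",(258,206),(305,250),Y,.084),("green",(223,209),(290,276),G,.084),("copper",(438,233),(401,158),C,.036),("knob",(317,190),(322,192),R,.132)]:
    try:
        u,su=blob(t["image"],a,*lh);v,sv=blob(s["image"],b,*lh)
        x,e=tri(t,u,s,v); print(n,u.round(1),su,v.round(1),sv,"tri",x.round(4),np.round(e,4),"plane top",plane(t,u,z).round(4),"side",plane(s,v,z).round(4))
    except Exception as ex: print(n,repr(ex))
# other things, by hand from picture
for n,u,z in [("alu",(435,205),.036),("rub",(411,235),.036),("white cap",(224,176),.084),("tub",(397,125),.07),("cup",(272,117),.085),("tray UL",(214,165),.022),("tray LR",(276,226),.022),("board",(421,219),.012),("squeegee",(325,234),.022),("squeegeeL",(298,241),.022),("box FL",(302,206),.04),("box FR",(335,201),.04),("box BL",(294,163),.04),("box BR",(327,160),.04),("blue knob",(274,298),.13),("yellow knob",(338,113),.13)]: print(n,plane(t,u,z).round(3))
im=t["image"]; A=cv2.resize(im[150:260,200:345],None,fx=3,fy=3,interpolation=2); B=cv2.resize(im[180:260,380:465],(351,330),interpolation=2)
cv2.imwrite("pics/crop.png",np.hstack([A,B]))
E
```

```text
red [256.3 176.5] [249, 169, 16, 16, 206] [277.6 240.2] [270, 233, 16, 16, 215] tri [0.5924 0.1918 0.0687] [0.0012 0.0012] plane top [0.5884 0.1896 0.084 ] side [0.5862 0.2019 0.084 ]
yellow [257.6 205.6] [250, 198, 16, 16, 213] [304.6 250. ] [297, 242, 16, 17, 232] tri [0.5131 0.1861 0.0701] [0.001 0.001] plane top [0.5105 0.1842 0.084 ] side [0.5083 0.1953 0.084 ]
green [224.1 208.9] [216, 201, 17, 17, 221] [289.6 276.6] [282, 268, 16, 18, 247] tri [0.5036 0.2754 0.0696] [0.0012 0.0012] plane top [0.5009 0.2723 0.084 ] side [0.499  0.2837 0.084 ]
copper [439.2 233.2] [429, 224, 21, 20, 346] [401.4 158.3] [392, 151, 20, 16, 207] tri [ 0.4451 -0.3149  0.0243] [0.0014 0.0014] plane top [ 0.4431 -0.3118  0.036 ] side [ 0.4426 -0.3017  0.036 ]
knob [316.9 189.6] [313, 185, 9, 10, 72] [321.7 191.8] [318, 188, 8, 8, 53] tri [0.5486 0.0298 0.1286] [0.0012 0.0012] plane top [0.5469 0.0295 0.132 ] side [0.5481 0.033  0.132 ]
alu [ 0.521 -0.302  0.036]
rub [ 0.438 -0.232  0.036]
white cap [0.589 0.276 0.084]
tub [ 0.74  -0.194  0.07 ]
cup [0.753 0.151 0.085]
tray UL [0.632 0.317 0.022]
tray LR [0.462 0.139 0.022]
board [ 0.484 -0.268  0.012]
squeegee [0.441 0.004 0.022]
squeegeeL [0.421 0.078 0.022]
box FL [0.516 0.067 0.04 ]
box FR [ 0.53  -0.023  0.04 ]
box BL [0.636 0.091 0.04 ]
box BR [ 0.645 -0.001  0.04 ]
blue knob [0.276 0.134 0.13 ]
yellow knob [ 0.751 -0.025  0.13 ]
```

View pics/crop.png

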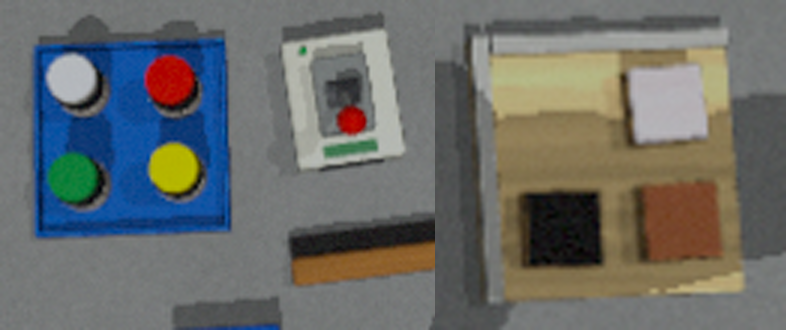

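The crop confirms the red cap is top right in the tray, the copper plate is lower right on the board, and the white box is the log box. Position checks:
- **Cap spacing:** 79 to 87 mm between neighbours, against the 84 mm given.
- **Box:** about 120 mm long, yaw about 0.19 rad. The tool's yaw of 0.23 already suits it.
- **Heights:** the masks include the caps' sides, so triangulated heights read a little low.

Now I move off high with the gripper shut.

Call:
move_arm --targets '[[[3.6,-2.2,-0.2],[0,0,0],0],[[3.6,-2.2,-0.2],[0,0,0],0],[[3.6,-2.2,-0.2],[0,0,0],0],[[3.6,-2.2,-0.2],[0,0,0],0],[[3.6,-2.2,-0.2],[0,0,0],0],[[3.6,-2.2,-0.2],[0,0,0],0],[[3.6,-2.2,-0.2],[0,0,0],0],[[3.6,-2.2,-0.2],[0,0,0],0],[[3.6,-2.2,-0.2],[0,0,0],0],[[3.6,-2.2,-0.2],[0,0,0],0],[[3.6,-2.2,-0.2],[0,0,0],0],[[3.6,-2.2,-0.2],[0,0,0],0],[[1.7,-3.7,0],[0,0,0],0],[[1.7,-3.7,0],[0,0,0],0],[[1.7,-3.7,0],[0,0,0],0],[[1.7,-3.7,0],[0,0,0],0],[[1.7,-3.7,0],[0,0,0],0],[[1.7,-3.7,0],[0,0,0],0],[[1.7,-3.7,0],[0,0,0],0],[[0,0,0],[0,0,0],0]]'

```text
time: 2.7
ee_pos: [0.5596, 0.0313, 0.2465]
eef_rot: [0.993, 0.118, 0.0, -0.001]
ft_force: [-0.8, -0.1, 0.0]
width: 0.0003
grip_force: 0.0
```

Call:
move_arm --targets '[[[1.3,-3.0,0],[0,0,0],0],[[1.3,-3.0,0],[0,0,0],0],[[1.3,-3.0,1],[0,0,0],0],[[1.3,-3.0,1.5],[0,0,0],0],[[1.3,-3.0,1.5],[0,0,0],0],[[0,0,2],[0,0,0],0],[[0,0,2],[0,0,0],0],[[0,0,2],[0,0,0],0],[[0,0,0],[0,0,0],0]]'

```text
time: 3.82
ee_pos: [0.5878, 0.1866, 0.1446]
eef_rot: [0.993, 0.115, -0.001, 0.001]
ft_force: [-0.4, -0.4, 0.8]
width: 0.0003
grip_force: 0.0
```

```bash
python3 - <<'E'
from m import *
s=cam("side");t=cam("top"); e=np.array(r.read_state()["ee_pos"]); a=proj(s,e); b=proj(t,e); print(e,a,b,proj(s,[.588,.192,.084]),proj(t,[.588,.192,.084]))
f=lambda im,u:cv2.resize(im[int(u[1])-45:int(u[1])+45,int(u[0])-50:int(u[0])+50],(400,360),interpolation=2)
cv2.imwrite("pics/p1.png",np.hstack([f(s["image"],a),f(t["image"],b)]))
E
```

```text
[0.5887897  0.18772362 0.14686757] [277.96658475 220.53570843] [254.36026693 171.74298299] [279.01748742 237.3791948 ] [255.37867934 176.64559369]
```

View pics/p1.png

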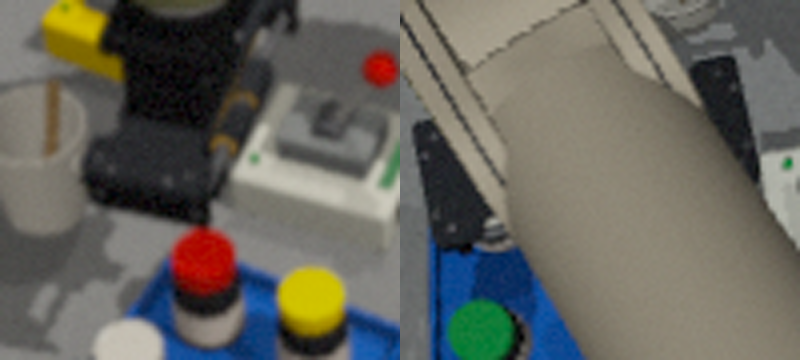

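The side view shows the cap top's centre near (279,236), which matches my estimate's projection (279,237). The gripper is right above it. Now I go down 35 mm and hold.

Call:
move_arm --targets '[[[0,-0.4,1],[0,0,0],0],[[0,0,1],[0,0,0],0],[[0,0,1],[0,0,0],0],[[0,0,0.5],[0,0,0],0],[[0,0,0],[0,0,0],0],[[0,0,0],[0,0,0],0],[[0,0,0],[0,0,0],0],[[0,0,0],[0,0,0],0],[[0,0,0],[0,0,0],0],[[0,0,0],[0,0,0],0],[[0,0,0],[0,0,0],0],[[0,0,0],[0,0,0],0],[[0,0,0],[0,0,0],0],[[0,0,0],[0,0,0],0],[[0,0,0],[0,0,0],0],[[0,0,0],[0,0,0],0],[[0,0,0],[0,0,0],0],[[0,0,0],[0,0,0],0],[[0,0,0],[0,0,0],0],[[0,0,0],[0,0,0],0]]'

```text
time: 6.42
ee_pos: [0.5876, 0.1921, 0.1115]
eef_rot: [0.993, 0.116, 0.0, 0.0]
ft_force: [-0.2, -0.3, -0.0]
width: 0.0006
grip_force: 0.0
```

```bash
python3 - <<'E'
from m import *
s=cam("side"); a=proj(s,r.read_state()["ee_pos"]); print(a)
im=s["image"]; cv2.imwrite("pics/p2.png",cv2.resize(im[185:285,210:350],(700,500),interpolation=2))
E
```

```text
[278.4012162  230.77476512]
```

View pics/p2.png

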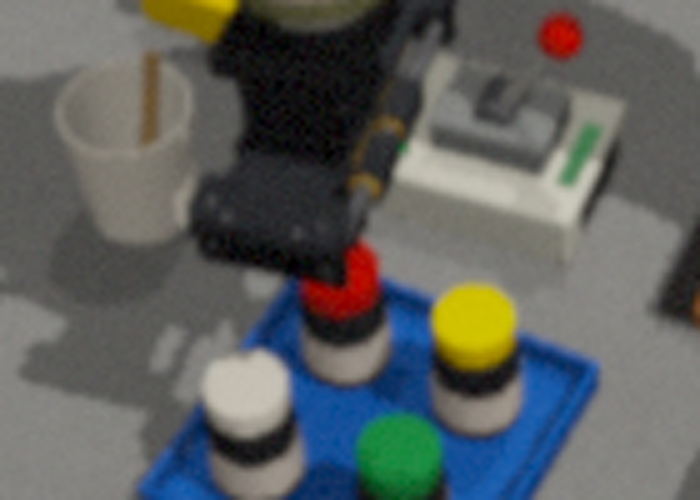

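The fingers are hidden behind the gripper body, which stands right over the red cap (280,240). The jars are untouched and the force is nil. I rise and cross to the copper block.

Call:
move_arm --targets '[[[0,0,-2],[0,0,0],0],[[0,0,-3],[0,0,0],0],[[0,0,-4],[0,0,0],0],[[-2.1,3.8,-1],[0,0,0],0],[[-2.1,3.8,0],[0,0,0],0],[[-2.1,3.8,0],[0,0,0],0],[[-2.1,3.8,0],[0,0,0],0],[[-2.1,3.8,0],[0,0,0],0],[[-2.1,3.8,0],[0,0,0],0],[[-2.1,3.8,0],[0,0,0],0],[[-2.1,3.8,0],[0,0,0],0],[[-2.1,3.8,0],[0,0,0],0],[[-2.1,3.8,0],[0,0,0],0],[[-2.1,3.8,0],[0,0,0],0],[[-2.1,3.8,0],[0,0,0],0],[[0,0,2],[0,0,0],0],[[0,0,3],[0,0,0],0],[[0,0,3],[0,0,0],0],[[0,0,2],[0,0,0],0],[[0,0,0],[0,0,0],0]]'

```text
time: 8.98
ee_pos: [0.4469, -0.3091, 0.1116]
eef_rot: [0.993, 0.116, -0.0, -0.001]
ft_force: [-0.4, 0.6, -0.4]
width: 0.0006
grip_force: 0.0
```

```bash
python3 - <<'E'
from m import *
s=cam("side"); e=np.array(r.read_state()["ee_pos"]); print(e,proj(s,e),proj(s,[.443,-.308,.036]))
im=s["image"]; cv2.imwrite("pics/p3.png",cv2.resize(im[90:210,330:498],(700,500),interpolation=2))
E
```

```text
[ 0.44746294 -0.30954029  0.11260916] [403.71254061 137.92687393] [402.07841871 157.1268921 ]
```

View pics/p3.png

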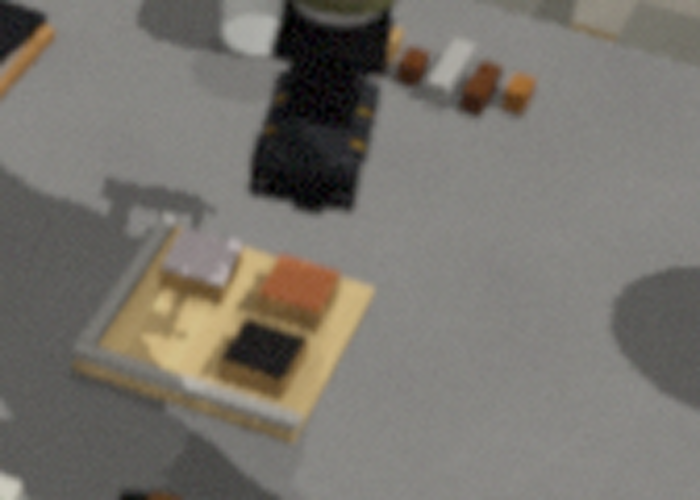

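The plate's centre (402,158) matches the projected estimate, and the fingertip shows at (404,139), as computed. I descend to 25 mm above and hold.

Call:
move_arm --targets '[[[-0.4,0,2],[0,0,0],0],[[0,0,1.5],[0,0,0],0],[[0,0,1],[0,0,0],0],[[0,0,0.5],[0,0,0],0],[[0,0,0],[0,0,0],0],[[0,0,0],[0,0,0],0],[[0,0,0],[0,0,0],0],[[0,0,0],[0,0,0],0],[[0,0,0],[0,0,0],0],[[0,0,0],[0,0,0],0],[[0,0,0],[0,0,0],0],[[0,0,0],[0,0,0],0],[[0,0,0],[0,0,0],0],[[0,0,0],[0,0,0],0],[[0,0,0],[0,0,0],0],[[0,0,0],[0,0,0],0],[[0,0,0],[0,0,0],0],[[0,0,0],[0,0,0],0],[[0,0,0],[0,0,0],0],[[0,0,0],[0,0,0],0]]'

```text
time: 11.52
ee_pos: [0.4432, -0.3105, 0.0616]
eef_rot: [0.993, 0.116, -0.0, 0.0]
ft_force: [0.0, -0.2, 0.1]
width: 0.0003
grip_force: 0.0
```

Call:
move_arm --targets '[[[0,0,-2],[0,0,0],0],[[0,0,-4],[0,0,0],0],[[0,0,-4],[0,0,0],0],[[0,0,-4],[0,0,0],0],[[1.3,-3.4,0],[0,0,0],0],[[1.3,-3.4,0],[0,0,0],0],[[1.3,-3.4,0],[0,0,0],0],[[1.3,-3.4,0],[0,0,0],0],[[1.3,-3.4,0],[0,0,0],0],[[1.3,-3.4,0],[0,0,0],0],[[1.3,-3.4,0],[0,0,0],0],[[1.3,-3.4,0],[0,0,0],0],[[1.3,-3.4,0],[0,0,0],0],[[0,0,2],[0,0,0],0],[[0,0,3],[0,0,0],0],[[0,0,3],[0,0,0],0],[[0,0,0],[0,0,0],0]]'

```text
time: 13.65
ee_pos: [0.4853, 0.0142, 0.12]
eef_rot: [0.993, 0.116, -0.002, -0.0]
ft_force: [0.1, -0.5, 0.1]
width: 0.0008
grip_force: 0.0
```

```bash
python3 - <<'E'
from m import *
s=cam("side"); e=np.array(r.read_state()["ee_pos"]); print(e,proj(s,e))
im=s["image"]
u,su=blob(im,(322,192),*R); print(u,su,plane(s,u,.134))
cv2.imwrite("pics/p4.png",cv2.resize(im[140:260,260:428],(700,500),interpolation=2))
E
```

```text
[0.48638497 0.01430226 0.12150668] [344.92851017 198.02427196]
[320.65  191.725] [318, 188, 6, 9, 40] [0.54966994 0.03580449 0.134     ]
```

View pics/p4.png

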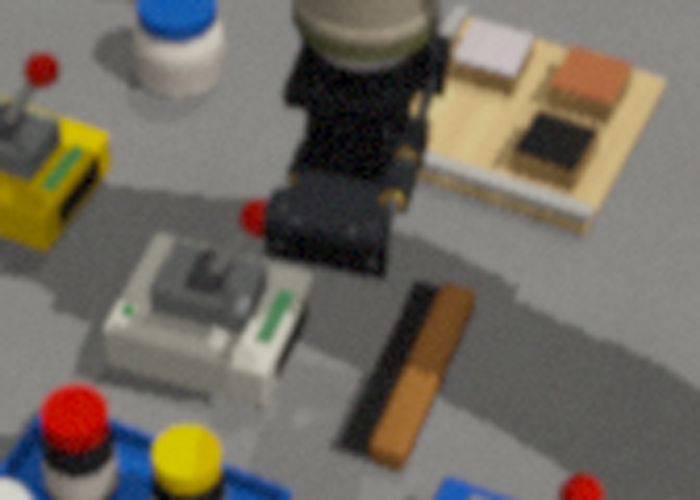

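The knob (321,192) is just ahead of the fingers and partly hidden by the gripper body. I push along the box's axis in 1 cm steps.

Call:
move_arm --targets '[[[1,-0.4,0.4],[0,0,0],0],[[1,0,0],[0,0,0],0],[[1,0,0],[0,0,0],0],[[1,0,0],[0,0,0],0],[[0.8,0,0],[0,0,0],0],[[0.8,0.1,0],[0,0,0],0],[[0.8,0,0],[0,0,0],0],[[0.8,0.1,0],[0,0,0],0],[[0.8,0,0],[0,0,0],0],[[0.8,0.1,0],[0,0,0],0],[[0.8,0,0],[0,0,0],0],[[0.4,0,0],[0,0,0],0],[[0,0,0],[0,0,0],0]]'

```text
time: 15.32
ee_pos: [0.5841, 0.0384, 0.1175]
eef_rot: [0.993, 0.116, 0.0, -0.0]
ft_force: [-0.1, 0.6, 0.6]
width: 0.0005
grip_force: 0.0
```

```bash
python3 - <<'E'
from m import *
s=cam("side"); e=np.array(r.read_state()["ee_pos"]); print(e,r.read_state()["ft_force"],proj(s,[.619,.041,.132]))
try:
  u,su=blob(s["image"],proj(s,[.619,.041,.132]),*R,25); print(u,su,plane(s,u,.132))
except ValueError: print("hidden")
E
```

```text
[0.58395709 0.03836792 0.11754136] [-0.18521224 -0.45042746 -0.71481653] [297.75739711 184.71319809]
hidden
```

Call:
move_arm --targets '[[[0.4,0,0],[0,0,0],0],[[0.4,0,0],[0,0,0],0],[[0.2,0,0],[0,0,0],0],[[0,0,0],[0,0,0],0]]'

```text
time: 15.88
ee_pos: [0.5938, 0.0405, 0.1175]
eef_rot: [0.993, 0.116, 0.0, -0.0]
ft_force: [-1.0, -0.7, 0.5]
width: 0.0005
grip_force: 0.1
```

Call:
move_arm --targets '[[[0.2,0,0],[0,0,0],0],[[0.2,0,0],[0,0,0],0],[[0,0,0],[0,0,0],0]]'

```text
time: 16.25
ee_pos: [0.5976, 0.0414, 0.1175]
eef_rot: [0.993, 0.116, 0.0, 0.0]
ft_force: [-0.4, -0.0, 0.9]
width: 0.0004
grip_force: 0.2
```

Call:
move_arm --targets '[[[0.2,0,0],[0,0,0],0],[[0.2,0,0],[0,0,0],0],[[0,0,0],[0,0,0],0]]'

```text
time: 16.62
ee_pos: [0.5991, 0.0417, 0.1171]
eef_rot: [0.993, 0.116, -0.003, 0.001]
ft_force: [-13.7, -2.8, 7.5]
width: 0.0005
grip_force: 7.0
```

```bash
python3 - <<'E'
from m import *
s=cam("side"); t=cam("top"); e=np.array(r.read_state()["ee_pos"]); print(e,r.read_state()["ft_force"]); a=proj(s,e).astype(int); b=proj(t,e).astype(int); print(a,b)
f=lambda im,u:cv2.resize(im[u[1]-45:u[1]+45,u[0]-50:u[0]+50],(400,360),interpolation=2)
cv2.imwrite("pics/p5.png",np.hstack([f(s["image"],a),f(t["image"],b)]))
E
```

```text
[0.59908507 0.04170378 0.11715219] [-13.82010647  -3.07772865   5.99440013]
[304 191] [312 170]
```

View pics/p5.png

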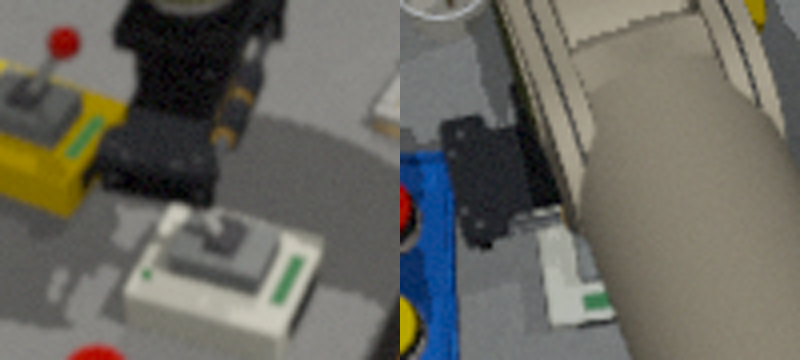

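The lever now leans to the far side and the force has jumped to 14 N, so it is at its stop. I back off, rise clear, and check.

Call:
move_arm --targets '[[[-1,0,0],[0,0,0],0],[[-3,0,0],[0,0,0],0],[[-3,0,0],[0,0,0],0],[[-2,0,-2],[0,0,0],0],[[0,0,-4],[0,0,0],0],[[0,0,-4],[0,0,0],0],[[-2,4,-2],[0,0,0],0],[[-2,4,0],[0,0,0],0],[[-1,4,0],[0,0,0],0],[[0,4,0],[0,0,0],0],[[0,0,0],[0,0,0],0]]'

```text
time: 18.1
ee_pos: [0.5018, -0.1489, 0.2374]
eef_rot: [0.994, 0.113, 0.0, 0.0]
ft_force: [1.0, 0.9, -0.6]
width: 0.0006
grip_force: 0.0
```

```bash
python3 - <<'E'
from m import *
s=cam("side"); print(r.read_state()["ee_pos"],r.read_state()["ft_force"])
for n,p in(("far stop",[.620,.041,.132]),("start",[.548,.030,.132])): print(n,proj(s,p))
u,su=blob(s["image"],(298,185),*R,14); print(u,su,plane(s,u,.132))
for n,b,lh in [("red",(278,240),R),("yellow",(305,250),Y),("green",(290,276),G),("copper",(401,158),C)]:
    try: print(n,blob(s["image"],b,*lh)[0])
    except ValueError: print(n,"hidden")
E
```

```text
[ 0.50193766 -0.14658856  0.23750393] [-0.68882768  0.53427151  0.8327361 ]
far stop [297.44637377 184.58953166]
start [322.23080205 191.10719217]
[296.13793103 185.05172414] [292, 181, 9, 9, 58] [0.62223359 0.04427853 0.132     ]
red [277.657277   240.30046948]
yellow [304.55128205 250.05555556]
green [289.58167331 276.62948207]
copper [401.14356436 158.28217822]
```

The knob stands at its far stop, (0.622, 0.044) against the expected (0.620, 0.041). The three jars I re-measured (red, yellow, green) and the copper block are where they were.

```bash
python3 -c "
from bench import r
print(r.close_job())"
```

```text
the job is handed in; nothing more can be done
None
```

The job is handed in, with no verdict returned: I pointed at the red cap and then the copper face for about 2 s each and pushed the lever to its far stop; the red, yellow and green jars and the copper block measured unmoved, and the rest I did not re-measure.

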